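# Push the stray red cap through the reject chute's flap

## Robot

A 6-joint arm with a two-finger parallel gripper is mounted at the origin on a cart in front of the work surface, level with it; the furniture and walls round the work are solid. World frame = base frame: x ahead of the robot, y to its left, z up, the work surface at z = 0. Lengths are in mm, angles in rad, forces in N, time in s.
With the tool pointing down it reaches from about 300 to 750 mm from the base axis. Payload 8.5 kg.
Tool frame: the origin (TCP) lies on the front face of the gripper's body, between the roots of the fingers; the fingertips stand 64 mm ahead of it and the grasp point (between the pads) lies 45 mm ahead of it; x points along the fingers, y is the direction in which the jaws open and shut, and the axes are right-handed (so a half turn about x gives the same grasp; the last joint's range is limited). The gripper opens to 88 mm and grips with 3 to 60 N. Pads are 18 mm wide; open, the fingers measure 123 mm over their backs; the gripper's body (75 mm by 187 mm) begins 45 mm behind the grasp point.
Start: joints at [-1.506, 0.381, 1.297, -0, 1.464, -0.215], TCP at [151.885, -528.594, 302.748] pointing down, gripper open.
Joint ranges: [-3.11, 3.11], [-0.89, 2.33], [0.22, 2.48], [-1.42, 4.56], [0.17, 2.85], [-2.88, 2.88]. Speed limits (rad/s): [2.39, 2.39, 3.14, 3.14, 3.14, 3.14].

## Interface

Orientations are given as a unit quaternion [w, x, y, z].
In Python, from plant import * gives the robot as it stands.
- The arm moves only by the shell command python3 -m creep 'ROWS' [FORCE]. ROWS is JSON, a list of rows, each an object of numbers: "dx", "dy", "dz": the shift along the tool's x, y, z in cm; "roll": the turn about the tool's x in rad; "hand": the closure, from 0 (fully open) to 1 (shut). In form: [{"dx": .., "dy": .., "dz": .., "roll": .., "hand": ..}, ...]. A call has 1 to 20 rows; each row is the pose to reach, as a shift and turn from the pose measured when the call began, along the tool's axes at that moment; what a row does not reach only later rows make up. A row lasts 1/10 s, in which the tool goes at most 50 mm and 8.59 degrees, less where a joint would pass 70% of its speed; a pose out of reach is approached as far as the arm can. A call with a gripper value outside its range is refused whole. The fingers move at their own pace and stop on an object; FORCE is the grip in N (left out, the last holds). Time passes only in rows, so rows that repeat a pose let the fingers close. It gives the time, the measured TCP pose, the force and the opening at its end, in the units of the state.
- read_state(): the state, without advancing time (a new reading comes with each control period).
- read_camera(name): name is "side" or "top"; returns the picture (384x512x3 uint8, blue, green, red); there is no depth.
- camera_params(name): a dict with "camera_matrix" (3x3 intrinsics, pixels), "rvec" (rotation vector, rad) and "tvec" (3), from world to camera coordinates, as OpenCV has them. Camera axes: x right, y down, z forward; pixel columns grow to the right and rows downward; lengths in mm; the calibration is good to about 2 mm. A picture is of the moment at which its call begins. camera_params takes no time and is no camera call.
- close_job(): hands the job in, once; it reports no verdict.
The state is a dict: "t": time; "joint_pos": joint angles; "joint_velocities": joint speeds; "tau": joint torques, N m; "ee_pos": TCP position; "tcp_rot": TCP orientation; "contact_force": force on the tool from outside, world axes, zero at the start; "wrist_torque": the same for the moment, N m; "finger_gap": finger opening in mm.
Only numpy, scipy, OpenCV 4.12 (cv2) and the standard library are available. Lean on these libraries where they do the work, as an engineer would, in place of code of your own. Each camera call takes 0.05 s, during which the arm holds its last target.

## Task

A red cap has strayed among the white ones on the deck of the grey reject chute. Do not pick it up: with the fingertips push the red cap along the deck and through the orange swinging flap until it drops into the box behind, then draw the fingers back so that the flap hangs shut again. Leave the white caps, the bench timer and the black loupe where they are.

Things in the scene. Friction and masses are not known exactly. Their poses are not given: they have to be found in the camera images.
- chute: grey reject chute fixed to the bench, 240 mm long (x), 250 mm wide (y). Origin on the bench, under the closed flap, half-way across; x points the way caps are pushed: deck, flap, box. Level aluminium deck 50 mm above the bench from x = -140 mm (open edge) to +3 mm, between side rails 10 mm high, 238 mm apart inside.
- flap_foot (a point): point on the deck under the middle of the closed orange flap (chute x = 0). The panel is 222 mm wide, 3 mm thick, and hangs from 2 to 30 mm above the deck on an arm at each end; pivots 52 mm above the deck on ears at y = +-122 mm, tops 60 mm above the deck. Between the ears nothing is above the panel: fingers pointing straight down can push it open and go 18 mm past its plane.
- deck_end (a point): middle of the deck's end edge, 3 mm behind the closed flap: a cap whose centre is pushed past this edge (by about 25 mm, to be sure: the flap leans on it) drops down a 55 degree slope into the box
- box_floor (a point): middle of the box floor behind the slope, 7 mm above the bench; the box is open above, 238 mm wide inside, its rear wall 87 mm high at chute x = 94 mm. Beware: a white lamp tube hangs above the bench to the right of the chute, about half a metre up; a wrist raised there strikes it
- flap (a joint): the orange flap, rad: 0 = hanging shut (stop: it cannot swing out over the deck), grows as its lower edge swings in over the box, 1.45 = fully open. 30 g; opens at well under 1 N and falls shut by its own weight in a fraction of a second when nothing holds it.
- red_cap_center (a point): red screw cap: ribbed skirt 36 mm in diameter and 17 mm high, with a thin spigot (16 mm in diameter) above it, 34 mm high in all, about 25 g; it stands upright, spigot up, on the deck of the chute. This point is on its axis, 17 mm above its underside (level with the top of the skirt).
- white_cap_a_center (a point): white screw cap: ribbed skirt 36 mm in diameter and 17 mm high, with a thin spigot (16 mm in diameter) above it, 34 mm high in all, about 25 g; it stands upright, spigot up, on the deck of the chute. This point is on its axis, 17 mm above its underside (level with the top of the skirt). To be left alone.
- white_cap_b_center (a point): another white screw cap: ribbed skirt 36 mm in diameter and 17 mm high, with a thin spigot (16 mm in diameter) above it, 34 mm high in all, about 25 g; it stands upright, spigot up, on the deck of the chute. This point is on its axis, 17 mm above its underside (level with the top of the skirt). To be left alone.
- bench_timer: white bench timer with a display and three buttons, 62 x 62 x 22 mm, loose on the bench to the right of the chute; origin under its centre. To be left alone.
- loupe: black loupe, a short barrel 39 mm in diameter and 37 mm high, loose on the bench to the right of the chute; origin under its centre. To be left alone.
Not all that is in view belongs to the job. What is shaped like the part that bears red_cap_center but purple or turquoise is not meant.

How it is judged (in metres and radians):
On the way, in this order (a step that is already met when the one before it is completed fails the run):
1. the red cap, on the deck, has been pushed into the flap and is swinging it open (value of joint flap above 0.3 rad and x of red_cap_center in the frame of chute above -0.03 m and z of red_cap_center in the frame of chute above 0.055 m), for 0.05 s.
2. the red cap is down in the box behind the flap (x of red_cap_center in the frame of chute between 0.02 and 0.095 m and y of red_cap_center in the frame of chute between -0.12 and 0.12 m and z of red_cap_center in the frame of chute below 0.048 m), for 0.2 s.
At the end, for the whole second after the job is handed in: The red cap lies at rest in the box behind the flap (its centre between the foot of the deck and the rear wall and below deck level, either way up), the flap hangs shut (within 0.06 rad), and both white caps, the timer and the loupe are within 15 mm of where they started (all of step 2 and value of joint flap below 0.06 rad and linear speed of red_cap below 0.02 m/s and distance of each of white_cap_a_center, white_cap_b_center, bench_timer, loupe from where it was at the start of the episode below 0.015 m); the robot touches nothing.
It fails at once if the red cap was lifted (its centre more than 25 mm above its height on the deck) (z of red_cap_center in the frame of chute above 0.092 m).
It fails at once if a white cap, the timer or the loupe was displaced by more than 15 mm (distance of any of white_cap_a_center, white_cap_b_center, bench_timer, loupe from where it was at the start of the episode above 0.015 m).
It also fails if it takes over 38 s, if anything falls off the work surface, if the arm or the gripper's body presses on something with over 40 N, if the wrist force passes 120 N, or if a joint passes its speed limit or range.

## Working session

There is one attempt and no reset: what is moved stays moved. The work goes in short steps, Python scripts to look and compute and a shell command to move; the robot and the scene stay as the last step left them, time stands still between calls to the robot, and variables do not carry over. Pictures are saved under pics/ and viewed, and the job is handed in when it is done.

```bash
mkdir -p pics; ls
python3 - <<'E'
from plant import *
import cv2
print(read_state())
for n in("side","top"):
    cv2.imwrite(f"pics/{n}0.png",read_camera(n)); print(camera_params(n))
E
```

```text
pics
{'t': 0.0, 'joint_pos': array([-1.50630820e+00,  3.81155120e-01,  1.29826785e+00, -1.81189209e-05,
        1.46361378e+00, -2.15284691e-01]), 'joint_velocities': array([ 0.00026588, -0.00030309, -0.00075781, -0.00039378, -0.00133501,
       -0.00088224]), 'tau': array([ 4.71370622e-04, -4.37929916e+01, -2.24558491e+01,  7.13903527e-02,
        3.52021318e-02, -1.11412417e-04]), 'ee_pos': array([ 151.86463268, -528.40619145,  302.15727201]), 'tcp_rot': array([ 0.09808341,  0.70023148,  0.0991026 , -0.70016726]), 'contact_force': array([ 0.28123128, -0.3161038 , -1.01080498]), 'wrist_torque': array([ 0.02209117, -0.02092047, -0.07400062]), 'finger_gap': 88.07065439608667}
{'camera_matrix': array([[491.61385665,   0.        , 255.6895067 ],
       [  0.        , 491.61385665, 192.41812932],
       [  0.        ,   0.        ,   1.        ]]), 'rvec': array([ 0.43344979, -2.56656114,  1.45722677]), 'tvec': array([ 546.14500777,  147.07629097, 1071.62780179])}
{'camera_matrix': array([[347.95999342,   0.        , 259.70861296],
       [  0.        , 347.95999342, 186.34546268],
       [  0.        ,   0.        ,   1.        ]]), 'rvec': array([ 2.18018461, -2.13262083,  0.17858018]), 'tvec': array([ 46.17169282, 558.80859231, 874.31873879])}
```

View pics/side0.png

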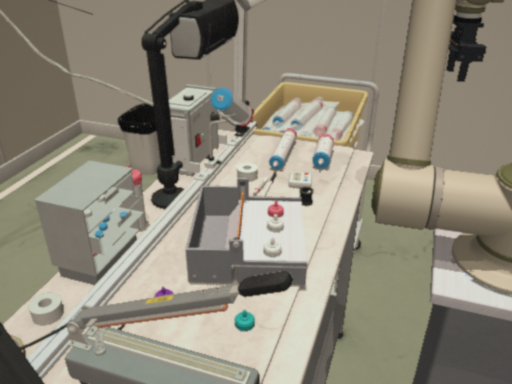

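View pics/top0.png

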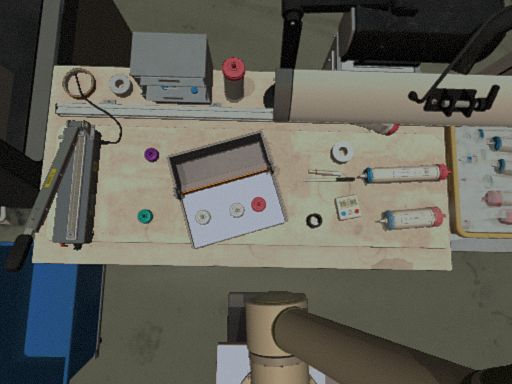

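The top picture shows the deck with the red cap at about (259,204) and the white ones at (237,210) and (203,217). The timer is at (347,208) and the loupe at (314,220). The flap is the orange line from (182,192) to (270,167). I'll measure next.

```bash
cat > h.py <<'E'
import numpy as np, cv2
from plant import *
def cam(n):
    p=camera_params(n); R=cv2.Rodrigues(np.array(p['rvec']))[0]; return np.array(p['camera_matrix']),R,np.array(p['tvec']).ravel()
def ray(n,uv):
    K,R,t=cam(n); d=R.T@np.linalg.solve(K,[uv[0],uv[1],1.]); return -R.T@t,d
def onz(n,uv,z):
    c,d=ray(n,uv); return c+d*(z-c[2])/d[2]
def proj(n,P):
    K,R,t=cam(n); return cv2.projectPoints(np.atleast_2d(np.array(P,float)),cv2.Rodrigues(R)[0],t,K,None)[0].reshape(-1,2)
def tri(uv1,uv2):
    c1,d1=ray('side',uv1);c2,d2=ray('top',uv2)
    A=np.array([d1,-d2]).T; s=np.linalg.lstsq(A,c2-c1,rcond=None)[0]
    p,q=c1+s[0]*d1,c2+s[1]*d2; return (p+q)/2,np.linalg.norm(p-q)
E
python3 - <<'E'
import cv2
a=cv2.imread('pics/top0.png')[120:260,160:370]; cv2.imwrite('pics/topz.png',cv2.resize(a,None,fx=3.8,fy=3.8,interpolation=cv2.INTER_CUBIC))
a=cv2.imread('pics/side0.png')[160:290,180:330]; cv2.imwrite('pics/sidez.png',cv2.resize(a,None,fx=4.5,fy=4.5,interpolation=cv2.INTER_CUBIC))
E
```

```text
(no output)
```

View pics/topz.png

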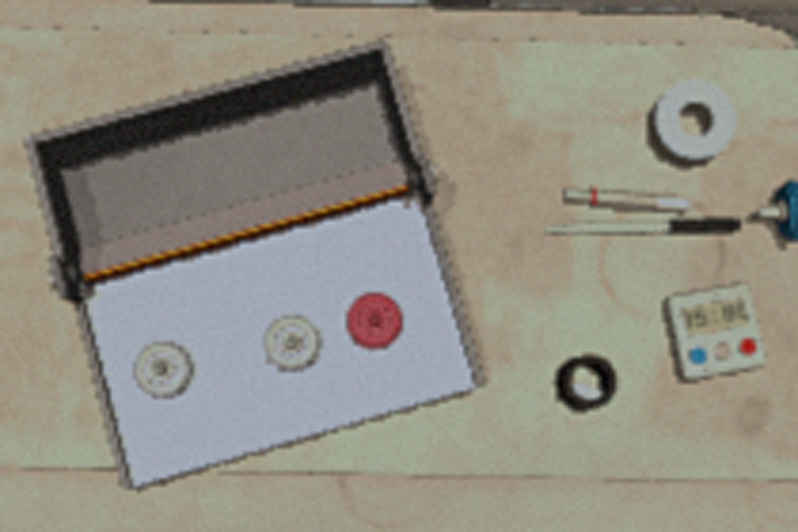

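View pics/sidez.png

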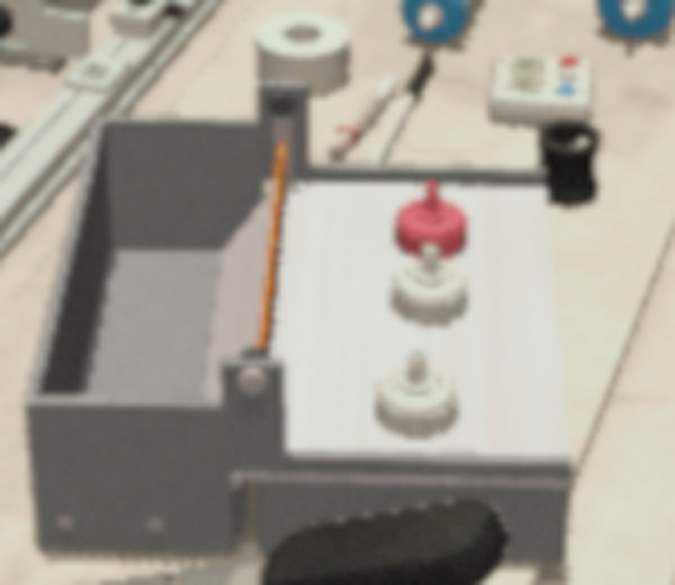

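Run:
```python
from h import *
a=cv2.imread('pics/top0.png'); hsv=cv2.cvtColor(a,cv2.COLOR_BGR2HSV)
box=np.zeros(a.shape[:2],np.uint8); box[125:250,165:292]=1
H,S,V=cv2.split(hsv)
om=((H>8)&(H<22)&(S>140)&(V>70)&(box>0)).astype(np.uint8)
om[200:]=0
ys,xs=np.nonzero(om); print('orange',len(xs),xs.min(),xs.max())
l=cv2.fitLine(np.c_[xs,ys].astype(np.float32),cv2.DIST_HUBER,0,.01,.01).ravel(); print(l)
e=[l[2:]+l[:2]*((x-l[2])/l[0]) for x in (xs.min(),xs.max())]
P=[onz('top',u,80) for u in e]; print('flap ends',P,np.linalg.norm(P[0]-P[1]))
yv=P[0]-P[1]; yv/=np.linalg.norm(yv); th=np.arctan2(-yv[0],yv[1]); print('yaw',th)
rm=(((H>170)|(H<6))&(S>90)&(V>80)&(box>0)).astype(np.uint8)
n,_,st,c=cv2.connectedComponentsWithStats(rm); i=1+np.argmax(st[1:,4]); print('red',st[i],c[i])
def full(x,y): return np.array([160+x/3.8,120+y/3.8])-.5+.5/3.8
# front corners, rail top and deck
fc=[onz('top',full(130,487),60),onz('top',full(482,383),60)]; print('front',fc,np.linalg.norm(fc[0]-fc[1]))
g=fc[0]-fc[1]; print('yaw2',np.arctan2(-g[0],g[1]))
xv=np.array([np.cos(th),np.sin(th),0]); yv=np.array([-np.sin(th),np.cos(th),0])
mid=(P[0]+P[1])/2; mf=(fc[0]+fc[1])/2
print('mid',mid,mf,'front in chute',xv@(mf-mid),yv@(mf-mid))
for nm,p in dict(red=c[i],wb=full(292,343),wa=full(163,370)).items():
    w=onz('top',p,67); print(nm,w,xv@(w-mid),yv@(w-mid))
sa=cv2.imread('pics/side0.png')
K,R,t=cam('side'); print('side cam',-R.T@t); K,R,t=cam('top'); print('top cam',-R.T@t)
for nm,p,z in (('loupe',full(585,383),37),('timer',full(715,333),22)): 
    w=onz('top',p,z); print(nm,w,xv@(w-mid),yv@(w-mid))
# side check of red: skirt-top centre ~ (432,222) zoom 4.5 
print('side pred red skirt-top',proj('side',onz('top',c[i],67)))
hs=cv2.cvtColor(sa,cv2.COLOR_BGR2HSV);m=(((hs[...,0]>170)|(hs[...,0]<4))&(hs[...,1]>110)).astype(np.uint8);m[:,:260]=0;m[225:]=0;m[:190]=0;m[:,290:]=0
ys,xs=np.nonzero(m);print('side red',xs.min(),xs.max(),ys.min(),ys.max(),xs.mean(),ys.mean())
```

```text
orange 110 182 267
[  0.9629684   -0.26961416 224.3        180.68182   ]
flap ends [array([531.66339749, 252.49077715,  80.        ]), array([597.25852282,  41.76602739,  80.        ])] 220.69807572116267
yaw 0.3017761611146677
red [252 197  14  15 157] [258.28025478 203.84076433]
front [array([396.06038136, 219.94070844,  60.        ]), array([469.00775215, -10.77479849,  60.        ])] 241.9730647037185
yaw2 0.3062329275398851
mid [564.46096015 147.12840227  80.        ] [432.53406675 104.58295497  60.        ] front in chute -138.61034105433058 -1.4119635083618194
red [508.91025344  61.7298633   67.        ] -78.42223625925182 -65.02879618974649
wb [492.37829753 116.33100891  67.        ] -77.97874931293488 -7.981500136726707
wa [472.68763791 200.73762275  67.        ] -71.69254546837352 78.46317683679483
side cam [244.84256957 977.23928387 673.31081132]
top cam [426.3759884   76.54145714 944.0217407 ]
loupe [471.63649232 -83.83476612  37.        ] -157.27581955013054 -192.93699377900174
timer [ 509.37088884 -178.23864056   22.        ] -149.30503283892725 -294.29005366479754
side pred red skirt-top [[275.39924943 206.46757385]]
side red 269 282 201 215 275.56692913385825 209.58267716535434
```

Run:
```python
from h import *
print(tri((188,35),(276,97)))
for z in (400,500,600): print(z,[onz('top',u,z).round() for u in ((276,72),(276,123),(500,74),(500,125))])
import cv2
a=cv2.imread('pics/side0.png')[0:200,120:280]; cv2.imwrite('pics/sl.png',cv2.resize(a,None,fx=3,fy=3,interpolation=cv2.INTER_CUBIC))
```

```text
(array([674.86464816,  53.71345612, 426.09579682]), np.float64(62.038028581613936))
400 [array([698.,  43., 400.]), array([610.,  41., 400.]), array([ 706., -336.,  400.]), array([ 617., -328.,  400.])]
500 [array([648.,  49., 500.]), array([576.,  48., 500.]), array([ 655., -260.,  500.]), array([ 582., -254.,  500.])]
600 [array([598.,  55., 600.]), array([542.,  54., 600.]), array([ 603., -184.,  600.]), array([ 547., -180.,  600.])]
```

View pics/sl.png

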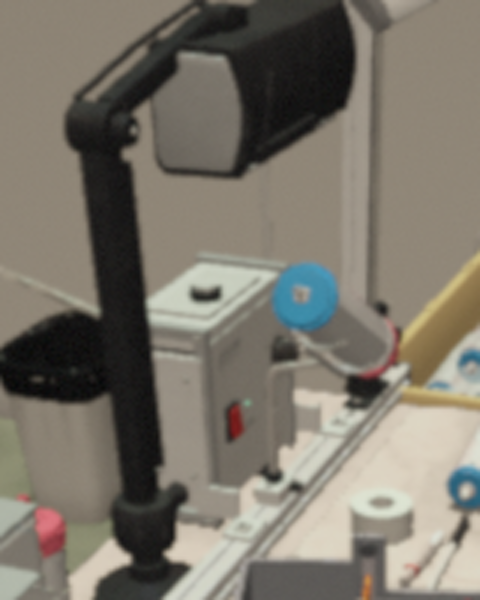

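Run:
```python
from h import *
for s in ((197,18),(201,37),(201,57)):
  for t in ((276,123),(276,97),(276,72)): p,e=tri(s,t); print(s,t,p.round(),round(e,1))
for s in ((172,22),(172,55)):
  for t in ((276,72),):print(s,t,tri(s,t))
a=cv2.imread('pics/top0.png')[0:150,240:512]; cv2.imwrite('pics/tl.png',cv2.resize(a,None,fx=2.9,fy=2.9,interpolation=cv2.INTER_CUBIC))
```

```text
(197, 18) (276, 123) [634.  61. 462.] 90.4
(197, 18) (276, 97) [656.  55. 462.] 54.7
(197, 18) (276, 72) [677.  50. 464.] 20.7
(201, 37) (276, 123) [638.  55. 426.] 74.7
(201, 37) (276, 97) [662.  49. 426.] 36.4
(201, 37) (276, 72) [683.  44. 430.] 0.1
(201, 57) (276, 123) [648.  51. 385.] 65.5
(201, 57) (276, 97) [673.  45. 386.] 24.2
(201, 57) (276, 72) [695.  40. 390.] 15.1
(172, 22) (276, 72) (array([707.20993419,  56.17022474, 447.6119685 ]), np.float64(63.55357690601538))
(172, 55) (276, 72) (array([729.11900639,  47.95341456, 381.47442557]), np.float64(41.9067526311501))
```

View pics/tl.png

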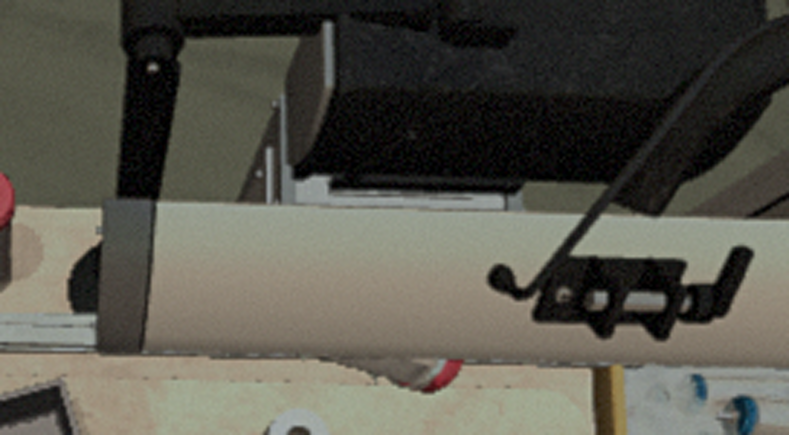

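Run:
```python
from h import *
for s in ((240,0),(245,8),(250,10)):
  for t in ((276,76),(276,97),(276,121)): p,e=tri(s,t); print(s,t,p.round(),round(e,1))
a=cv2.imread('pics/side0.png')[0:60,220:300]; cv2.imwrite('pics/sl2.png',cv2.resize(a,None,fx=8,fy=8,interpolation=cv2.INTER_CUBIC))
# tool axes
from scipy.spatial.transform import Rotation as Ro
s=read_state(); q=s['tcp_rot']; R=Ro.from_quat([q[1],q[2],q[3],q[0]]).as_matrix(); print(R.round(3))
```

```text
(240, 0) (276, 76) [615.  45. 513.] 38.2
(240, 0) (276, 97) [602.  47. 509.] 12.6
(240, 0) (276, 121) [586.  51. 505.] 17.2
(245, 8) (276, 76) [613.  43. 502.] 52.8
(245, 8) (276, 97) [600.  45. 497.] 26.7
(245, 8) (276, 121) [584.  48. 493.] 4.0
(250, 10) (276, 76) [608.  42. 501.] 63.1
(250, 10) (276, 97) [595.  44. 495.] 36.9
(250, 10) (276, 121) [579.  46. 491.] 6.2
[[-0.     0.276 -0.961]
 [ 0.001 -0.961 -0.276]
 [-1.    -0.001 -0.   ]]
```

View pics/sl2.png

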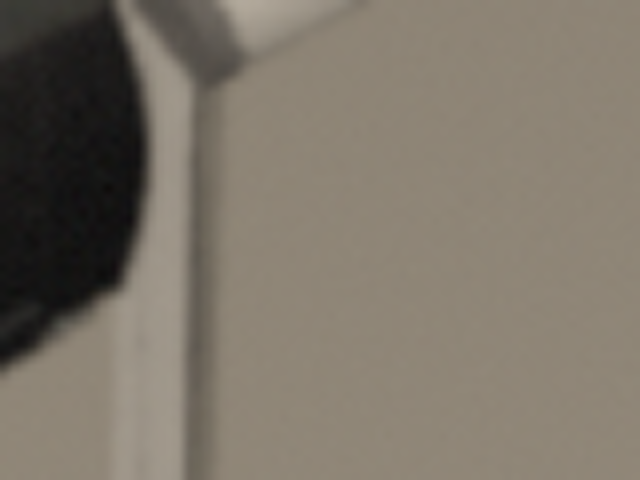

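```bash
python3 -m creep '[{"dx":1,"dy":-2,"dz":-2,"hand":0.84},{"dx":2,"dy":-5,"dz":-5,"hand":0.84},{"dx":3,"dy":-8,"dz":-8,"hand":0.84},{"dx":4,"dy":-11,"dz":-11,"hand":0.84},{"dx":5,"dy":-14,"dz":-14,"hand":0.84},{"dx":6,"dy":-17,"dz":-17,"hand":0.84},{"dx":7,"dy":-20,"dz":-20,"hand":0.84},{"dx":8,"dy":-23,"dz":-23,"hand":0.84},{"dx":9,"dy":-26,"dz":-26,"hand":0.84},{"dx":9.7,"dy":-29,"dz":-29,"hand":0.84},{"dx":9.7,"dy":-32,"dz":-32,"hand":0.84},{"dx":9.7,"dy":-35,"dz":-35,"hand":0.84},{"dx":9.7,"dy":-38,"dz":-38,"hand":0.84},{"dx":9.7,"dy":-41,"dz":-41,"hand":0.84},{"dx":9.7,"dy":-44,"dz":-43,"hand":0.84},{"dx":9.7,"dy":-46,"dz":-44.7,"roll":-0.023,"hand":0.84},{"dx":9.7,"dy":-46.7,"dz":-45.4,"roll":-0.023,"hand":0.84},{"dx":9.7,"dy":-46.7,"dz":-45.4,"roll":-0.023,"hand":0.84},{"dx":9.7,"dy":-46.7,"dz":-45.4,"roll":-0.023,"hand":0.84}]' 10
python3 - <<'E'
from h import *
cv2.imwrite('pics/side1.png',read_camera('side'))
print(read_state()['ee_pos'],read_state()['finger_gap'])
E
```

```text
[ 151.86044482 -528.47003093  302.34091188] 88.43038766058083invalid input
```

View pics/side1.png

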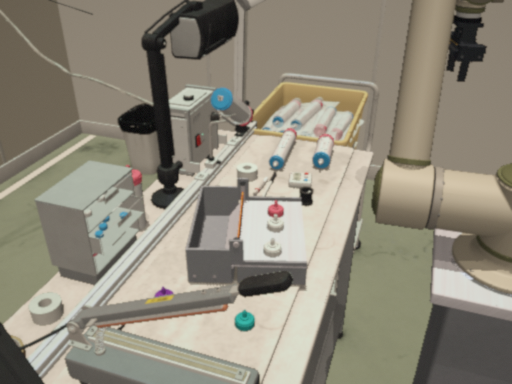

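The call was refused and nothing moved. Some rows had no roll, so I'll give every key in every row.

```bash
python3 -m creep '[{"dx":1,"dy":-2,"dz":-2,"roll":0,"hand":0.84},{"dx":2,"dy":-5,"dz":-5,"roll":0,"hand":0.84},{"dx":3,"dy":-8,"dz":-8,"roll":0,"hand":0.84},{"dx":4,"dy":-11,"dz":-11,"roll":0,"hand":0.84},{"dx":5,"dy":-14,"dz":-14,"roll":0,"hand":0.84},{"dx":6,"dy":-17,"dz":-17,"roll":0,"hand":0.84},{"dx":7,"dy":-20,"dz":-20,"roll":0,"hand":0.84},{"dx":8,"dy":-23,"dz":-23,"roll":0,"hand":0.84},{"dx":9,"dy":-26,"dz":-26,"roll":0,"hand":0.84},{"dx":9.7,"dy":-29,"dz":-29,"roll":0,"hand":0.84},{"dx":9.7,"dy":-32,"dz":-32,"roll":0,"hand":0.84},{"dx":9.7,"dy":-35,"dz":-35,"roll":0,"hand":0.84},{"dx":9.7,"dy":-38,"dz":-38,"roll":0,"hand":0.84},{"dx":9.7,"dy":-41,"dz":-41,"roll":0,"hand":0.84},{"dx":9.7,"dy":-44,"dz":-43,"roll":0,"hand":0.84},{"dx":9.7,"dy":-46,"dz":-44.7,"roll":-0.023,"hand":0.84},{"dx":9.7,"dy":-46.7,"dz":-45.4,"roll":-0.023,"hand":0.84},{"dx":9.7,"dy":-46.7,"dz":-45.4,"roll":-0.023,"hand":0.84},{"dx":9.7,"dy":-46.7,"dz":-45.4,"roll":-0.023,"hand":0.84}]' 10
python3 - <<'E'
from h import *
cv2.imwrite('pics/side2.png',read_camera('side'))
print(read_state()['ee_pos'],read_state()['finger_gap'])
E
```

```text
t: 2.05
ee_pos: [459.0, 45.1, 205.8]
tcp_rot: [-0.106, -0.699, -0.107, 0.699]
contact_force: [-0.6, -0.3, -0.8]
finger_gap: 14.0
[458.97201986  44.86174874 205.81838145] 13.961487123870047
```

View pics/side2.png

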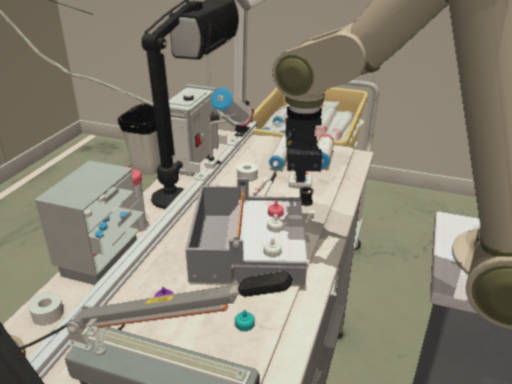

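The wrist top at pixel row 40 is well clear of the lamp tube and gets lower from here. I'll go down behind the cap and check.

```bash
python3 -m creep '[{"dx":2,"dy":-0.1,"dz":0,"roll":0,"hand":0.84},{"dx":4,"dy":-0.1,"dz":0,"roll":0,"hand":0.84},{"dx":6,"dy":-0.1,"dz":0,"roll":0,"hand":0.84},{"dx":7.5,"dy":-0.1,"dz":0,"roll":0,"hand":0.84},{"dx":8.3,"dy":-0.1,"dz":0,"roll":0,"hand":0.84},{"dx":8.4,"dy":-0.1,"dz":0,"roll":0,"hand":0.84},{"dx":8.4,"dy":-0.1,"dz":0,"roll":0,"hand":0.84}]'
python3 - <<'E'
from h import *
a=read_camera('side'); cv2.imwrite('pics/side3.png',cv2.resize(a[120:290,180:380],None,fx=3.5,fy=3.5,interpolation=cv2.INTER_CUBIC))
print(read_state()['ee_pos'])
E
```

```text
t: 2.8
ee_pos: [458.7, 45.5, 122.2]
tcp_rot: [0.106, 0.699, 0.106, -0.699]
contact_force: [0.5, 0.5, 0.5]
finger_gap: 13.7
[458.8516671   45.56111796 122.40695992]
```

View pics/side3.png

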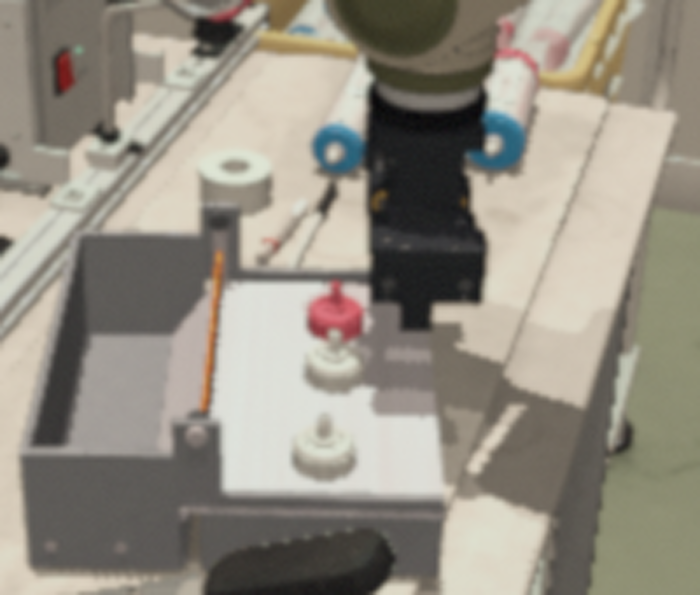

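```bash
python3 -m creep '[{"dx":0,"dy":0,"dz":-1,"roll":0,"hand":0.84},{"dx":0,"dy":0,"dz":-1.8,"roll":0,"hand":0.84},{"dx":0,"dy":0,"dz":-2.3,"roll":0,"hand":0.84},{"dx":0,"dy":0,"dz":-2.7,"roll":0,"hand":0.84},{"dx":0,"dy":0,"dz":-3.1,"roll":0,"hand":0.84},{"dx":0,"dy":0,"dz":-3.5,"roll":0,"hand":0.84},{"dx":0,"dy":0,"dz":-3.9,"roll":0,"hand":0.84},{"dx":0,"dy":0,"dz":-4.3,"roll":0,"hand":0.84},{"dx":0,"dy":0,"dz":-4.7,"roll":0,"hand":0.84},{"dx":0,"dy":0,"dz":-5.1,"roll":0,"hand":0.84},{"dx":0,"dy":0,"dz":-5.5,"roll":0,"hand":0.84},{"dx":0,"dy":0,"dz":-5.9,"roll":0,"hand":0.84},{"dx":0,"dy":0,"dz":-6.3,"roll":0,"hand":0.84},{"dx":0,"dy":0,"dz":-6.7,"roll":0,"hand":0.84},{"dx":0,"dy":0,"dz":-7.1,"roll":0,"hand":0.84},{"dx":0,"dy":0,"dz":-7.5,"roll":0,"hand":0.84},{"dx":0,"dy":0,"dz":-7.8,"roll":0,"hand":0.84},{"dx":0,"dy":0,"dz":-8,"roll":0,"hand":0.84},{"dx":0,"dy":0,"dz":-8,"roll":0,"hand":0.84}]'
python3 - <<'E'
from h import *
a=read_camera('side'); cv2.imwrite('pics/side4.png',cv2.resize(a[120:290,180:380],None,fx=3.5,fy=3.5,interpolation=cv2.INTER_CUBIC))
E
```

```text
t: 4.75
ee_pos: [535.4, 69.3, 122.5]
tcp_rot: [0.106, 0.699, 0.106, -0.699]
contact_force: [-0.0, -0.1, -0.1]
finger_gap: 13.8
```

View pics/side4.png

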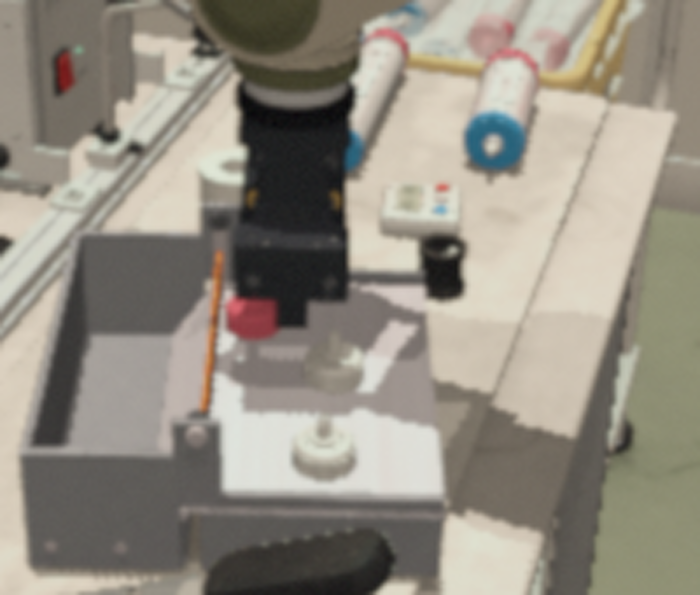

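The cap is upright just short of the flap at about (252,318) in the crop, and the whites haven't moved. I'll push on through the flap.

```bash
python3 -m creep '[{"dx":0,"dy":0,"dz":-0.3,"roll":0,"hand":0.84},{"dx":0,"dy":0,"dz":-0.6,"roll":0,"hand":0.84},{"dx":0,"dy":0,"dz":-0.9,"roll":0,"hand":0.84},{"dx":0,"dy":0,"dz":-1.2,"roll":0,"hand":0.84},{"dx":0,"dy":0,"dz":-1.5,"roll":0,"hand":0.84},{"dx":0,"dy":0,"dz":-1.8,"roll":0,"hand":0.84},{"dx":0,"dy":0,"dz":-2.1,"roll":0,"hand":0.84},{"dx":0,"dy":0,"dz":-2.4,"roll":0,"hand":0.84},{"dx":0,"dy":0,"dz":-2.7,"roll":0,"hand":0.84},{"dx":0,"dy":0,"dz":-3.0,"roll":0,"hand":0.84},{"dx":0,"dy":0,"dz":-3.3,"roll":0,"hand":0.84},{"dx":0,"dy":0,"dz":-3.6,"roll":0,"hand":0.84},{"dx":0,"dy":0,"dz":-3.9,"roll":0,"hand":0.84},{"dx":0,"dy":0,"dz":-4.2,"roll":0,"hand":0.84},{"dx":0,"dy":0,"dz":-4.5,"roll":0,"hand":0.84},{"dx":0,"dy":0,"dz":-4.8,"roll":0,"hand":0.84},{"dx":0,"dy":0,"dz":-5.1,"roll":0,"hand":0.84},{"dx":0,"dy":0,"dz":-5.4,"roll":0,"hand":0.84},{"dx":0,"dy":0,"dz":-5.6,"roll":0,"hand":0.84},{"dx":0,"dy":0,"dz":-5.6,"roll":0,"hand":0.84}]'
python3 - <<'E'
from h import *
a=read_camera('side'); cv2.imwrite('pics/side5.png',cv2.resize(a[120:290,180:380],None,fx=3.5,fy=3.5,interpolation=cv2.INTER_CUBIC))
E
```

```text
t: 6.8
ee_pos: [588.9, 86.0, 122.5]
tcp_rot: [0.106, 0.699, 0.106, -0.699]
contact_force: [-0.9, -0.9, 0.4]
finger_gap: 14.2
```

View pics/side5.png

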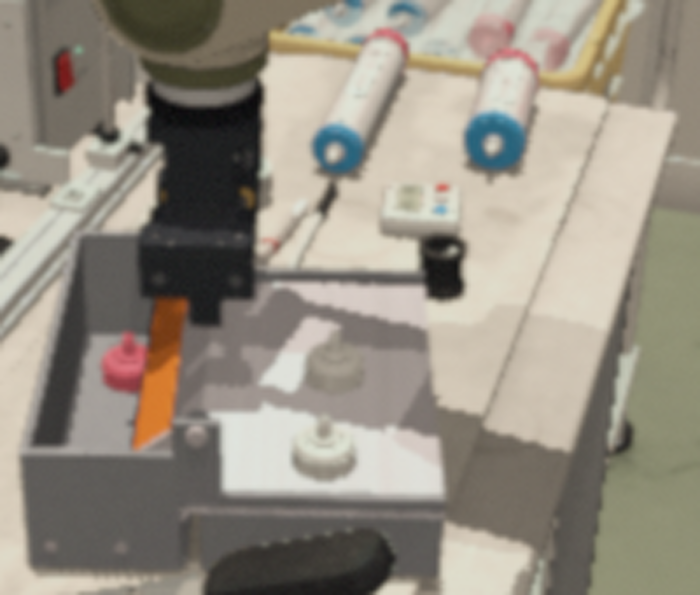

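The cap has dropped into the box at about (127,365) in the crop, and the fingers are holding the flap open. I'll draw straight back and then lift.

```bash
python3 -m creep '[{"dx":0,"dy":0,"dz":1,"roll":0,"hand":0.84},{"dx":0,"dy":0,"dz":2,"roll":0,"hand":0.84},{"dx":0,"dy":0,"dz":3,"roll":0,"hand":0.84},{"dx":0,"dy":0,"dz":4,"roll":0,"hand":0.84},{"dx":0,"dy":0,"dz":5,"roll":0,"hand":0.84},{"dx":0,"dy":0,"dz":6,"roll":0,"hand":0.84},{"dx":0,"dy":0,"dz":7,"roll":0,"hand":0.84},{"dx":0,"dy":0,"dz":9,"roll":0,"hand":0.84},{"dx":0,"dy":0,"dz":11,"roll":0,"hand":0.84},{"dx":0,"dy":0,"dz":13,"roll":0,"hand":0.84},{"dx":-1,"dy":0,"dz":14,"roll":0,"hand":0.84},{"dx":-3,"dy":0,"dz":15,"roll":0,"hand":0.84},{"dx":-5,"dy":0,"dz":17,"roll":0,"hand":0.84},{"dx":-6,"dy":0,"dz":20,"roll":0,"hand":0.84},{"dx":-6,"dy":0,"dz":22,"roll":0,"hand":0.84},{"dx":-6,"dy":0,"dz":23,"roll":0,"hand":0.84},{"dx":-6,"dy":0,"dz":23,"roll":0,"hand":0.84},{"dx":-6,"dy":0,"dz":23,"roll":0,"hand":0.84}]'
python3 - <<'E'
from h import *
a=read_camera('side'); cv2.imwrite('pics/side6.png',cv2.resize(a[120:290,180:380],None,fx=3.5,fy=3.5,interpolation=cv2.INTER_CUBIC))
a=read_camera('top'); cv2.imwrite('pics/top6.png',cv2.resize(a[120:260,160:370],None,fx=3.8,fy=3.8,interpolation=cv2.INTER_CUBIC))
print(cv2.absdiff(a,cv2.imread('pics/top0.png'))[195:225,330:362].max(-1).mean())
E
```

```text
t: 8.65
ee_pos: [369.9, 17.6, 182.5]
tcp_rot: [0.106, 0.7, 0.106, -0.699]
contact_force: [-0.5, -0.4, 0.4]
finger_gap: 13.9
3.1885416666666666
```

View pics/side6.png

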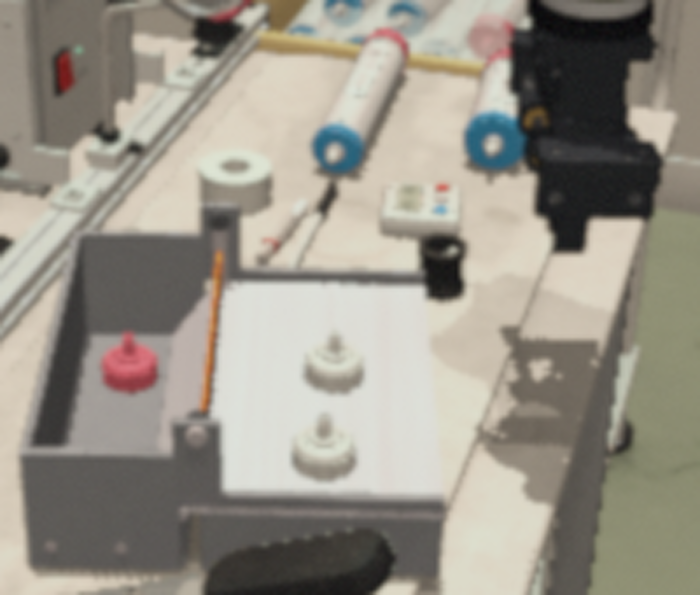

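View pics/top6.png

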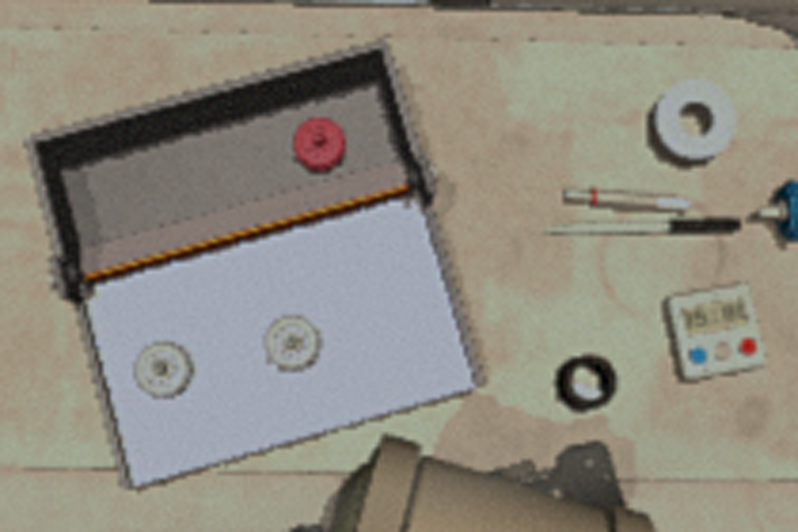

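The red cap stands in the box and the flap hangs shut. The white caps, timer and loupe sit at the same pixels as at the start, and the arm is clear of everything.

```bash
python3 -c "
from plant import *
print(close_job())"
```

```text
the job is handed in; nothing more can be done
None
```

The red cap is in the box and the flap has swung shut. I handed the job in after the robot's clock passed 8.65 s of the 38 s allowed; no verdict is reported.

- **What I did:** I found the chute, flap and caps in the two pictures. The fingers, held 14 mm apart, went down behind the red cap and pushed it along the deck and through the flap. They went about 14 mm past the flap's plane by my measurements, and the cap dropped off the deck's end. I then drew the fingers straight back and lifted clear.
- **Last checks:** The final side and top pictures show the red cap upright on the box floor and the flap in its starting position. The white caps, timer and loupe are at the same pixels as in the first pictures. The measured force at the end of each move stayed below about 1.5 N.
- **What went wrong:** The first move command was refused because some rows had no roll value. Nothing moved, and I resent it with every value filled in. No check failed or disagreed. The flap angle and the cap's speed were judged only from the pictures, since nothing reports them.

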